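Test the bench safety switch

ROBOT

A 7-joint arm with a two-finger parallel gripper is mounted at the origin on the work surface. World frame = base frame: x ahead of the robot, y to its left, z up, the work surface at z = 0. Lengths are in m, angles in rad, forces in N, time in s.
With the tool pointing down it reaches from about 0.4 to 0.875 m from the base axis. Payload 19.3 kg.
Tool frame: the origin (TCP) lies between the finger pads; the fingertips stand 17 mm ahead of it and the grasp point (between the pads) lies 2 mm behind it (bot.tips_ahead is the z of the fingertips in the tool frame, in m); z points along the fingers, y is the direction in which the jaws open and shut (so a half turn about z gives the same grasp; the last joint's range is limited). The gripper opens to 85 mm and grips with 20 to 120 N. Pads are 22 mm wide; open, the fingers measure 114 mm over their backs; the gripper's body (76 mm by 85 mm) begins 54 mm behind the grasp point. The pads swing forward as they close: fully open they stand 13 mm farther back than shut.
Start: joints at [1.077, 0.521, -0.036, 1.599, 0.021, 1.021, -0.113], TCP at [0.257, -0.57, 0.248] pointing down, gripper open.
Joint ranges: [-2.91, 2.91], [-0.3, 2.13], [-1.5, 1.42], [0.17, 2.43], [-1.26, 4.41], [0.16, 1.93], [-2.52, 2.52]. Speed limits (rad/s): [1.89, 1.89, 2.39, 2.39, 3.01, 3.01, 3.01].

INTERFACE

Orientations are given as [roll, pitch, yaw] about the fixed x, y, z axes, in that order (R = Rz(yaw) Ry(pitch) Rx(roll)).
In Python, from workcell import telemetry, cams, job, bot gives the robot as it stands.
- The arm moves only by the tool arm_command, never from a script. Its argument "deltas" is a list of rows, each a list of 7 numbers: the opening, from -1 (shut) to 1 (fully open), so that 0 is half open, then the shift along the tool's x, y, z normalised to -1 to 1, where 1 is 150 mm, then the turn, a rotation vector about the tool's x, y, z normalised to -1 to 1, where 1 is 45 degrees. In form: [[hand, tx, ty, tz, rx, ry, rz], ...]. A call has 1 to 8 rows; each row is the pose to reach, as a shift and turn from the pose commanded when the call began, along the tool's axes at that moment; what a row does not reach only later rows make up. A row lasts 1/8 s, in which the tool goes at most 62.5 mm and 10.7 degrees, less where a joint would pass 70% of its speed; a pose out of reach is approached as far as the arm can. A call with a number of a shift or a turn outside -1 to 1 is refused whole. A call with a gripper value outside its range is refused whole. The fingers move at their own pace and stop on an object; "newtons" is the grip in N (left out, the last holds). Time passes only in rows, so rows that repeat a pose let the fingers close. It gives the time, the measured TCP pose, the force and the opening at its end, in the units of the state.
- telemetry.observe(): the state, without advancing time (a new reading comes with each control period).
- cams.grab_frame(name): name is "scene" or "top" or "wrist"; returns the picture (384x512x3 uint8, blue, green, red); there is no depth.
- cams.get_calibration(name): a dict with "fx", "fy", "cx", "cy" (pixels), "k1" (the pictures are not rectified: a ray, as slopes to the right and down, at radius r is drawn at 1 + k1 r^2 times it, then the intrinsics apply), "R" (3x3) and "t" (3): a world point X has camera coordinates R X + t. Camera axes: x right, y down, z forward; pixel columns grow to the right and rows downward; lengths in m; the calibration is good to about 2 mm. A picture is of the moment at which its call begins: read the wrist's pose just before it. get_calibration takes no time and is no camera call; for the wrist camera it gives the pose at the moment of the call.
- job.job_done(): hands the job in, once; it reports no verdict.
The state is a dict: "clock": time; "qpos": joint angles; "qd": joint speeds; "joint_efforts": joint torques, N m; "position": TCP position; "tool_rot": TCP orientation; "force": force on the tool from outside, world axes, zero at the start; "moment": the same for the moment, N m; "grip_width": finger opening in m.
Only numpy, scipy, OpenCV 4.12 (cv2) and the standard library are available. Lean on these libraries where they do the work, as an engineer would, in place of code of your own. Each camera call takes 0.05 s, during which the arm holds its last target.

TASK

Test the safety switch on the sloping bench power box: squeeze the guard's grip, slide the guard off the test button to the last notch on the lever's side, and let go so that it locks there. Then press the round test button until the big lever drops, and lift the lever back up until it stays fully up. Leave the guard parked in that last notch and do not disturb the other things on the bench.

Things in the scene. Friction and masses are not known exactly. Their poses are not given: they have to be found in the camera images.
- console: White sheet-steel bench power box, 370 mm wide (y), 220 mm deep, 165 mm high at the back, fixed. Its face looks away from the robot. Origin: middle of its underside, 90 mm behind its front edge; x points to its back (roughly to the robot), y to the left of a person facing the box, z up. Its top face slopes 35 degrees from level, from z = 30 mm at the front edge rising to the back.
- face_edge (a point): Middle of the lower (front) edge of the sloping face. Its axes are those of the face: x = U up the slope, y = V to the left of a person facing it, z = N out of the face (35 degrees from vertical, leaning away from the robot). U, V, N values in the other entries are measured from this point. The face runs to U 235 mm and V +-185 mm.
- roll_bar (a point): Middle of a 14 mm steel roll bar across the face along V, at U 208 mm, N 122 mm, with posts at V +-172 mm. It stands 88 mm up the slope from the button's axis and blocks a gripper that points straight down at the button: come in along -N, tool tilted about 35 degrees, fingertips pointing down and back towards the robot.
- guard_grip (a point): Centre of the guard's squeeze grip, U 35, N 45 mm, V -100 mm at the start. Two upright plates (30 mm along U, 6 mm thick, N 20 to 65 mm), 54 mm over their outsides along V: the right one (-V) is fixed to the guard, the left one (+V) is sprung and is squeezed towards it. Under them the carriage, top at N 20 mm; 14 mm up the slope of the plates a riser. The point is midway between the plates as unsqueezed.
- guard_window (a point): Centre of the guard's clear window in an aluminium edge, 80 mm wide along V, U 64 to 162 mm, N 41 to 47 mm, at the start over the test button. It moves with the grip.
- park_grip (a point): Where guard_grip lies when the guard is parked in the last notch (U 35, V 0, N 45 mm). Fixed on the box.
- guard (a joint): Slide of the guard along +V (m): about 0 locked over the button, 0.05 a middle notch (not wanted), 0.10 the last notch. A stop ends the travel at 0.1025; each notch has about 3 mm of play either way. Slides with about 2 N once unlocked.
- squeeze (a joint): Travel of the sprung grip plate (m): 0 = out, 0.014 = fully squeezed (grip then 40 mm over its outsides). Needs 4 to 9 N. It lifts a pawl from the notched steel rail, free from about 0.012 on: squeeze fully (15 to 30 N grip) and hold while sliding. Let go at a notch and it springs back to 0, locked; between notches it does not spring back fully.
- button_top (a point): Centre of the top of the round grey test button, 34 mm across, at U 120, V -100 mm; top at N 30 mm when out. It moves into the face along -N. Round it is a 44 mm black collar, 7 mm high.
- test_button (a joint): Press of the test button (m): 0 = out, 0.007 = fully in. Pressing takes up to about 6 N; the lever trips at about 0.004 and takes about 0.3 s to fall. The button springs back by itself, and the lever cannot stay up while it is pressed.
- lever_bar (a point): Centre of the lever's black crossbar: 70 mm along V, 14 mm thick, 18 mm high, on a stem 24 mm wide, 10 mm thick. The lever pivots about V at U 100, V 120, N -20 mm (under the face); bar centre 95 mm from the pivot. Up: bar at U 146, N 63 mm; dropped: U 54, N 63 mm, with free space under and before it.
- lever (a joint): Swing of the lever (rad): 0 = fully up (leans 0.5 rad up the slope from N), 1.0 = dropped (leans 0.5 rad down the slope). Sprung over a dead centre at 0.15: below it the lever snaps up and stays, above it it falls to 1.0. Lifting takes up to about 6 N, pushing the bar up the slope from its lower side. When up, a push of about 1 N on the bar trips it.
- multimeter: Bystander: yellow multimeter, 150 x 75 x 36 mm, lying beside the box. Origin at the centre of its underside. Leave it.
- spool: Bystander: grey reel, 60 mm across, 50 mm high, standing beside the box. Origin at the centre of its underside. Leave it.
- parts_tray: Bystander: blue two-part tray, 150 x 100 x 40 mm. Origin at the centre of its underside. Leave it.

How it is judged:
On the way, in this order (a step that is already met when the one before it is completed fails the run):
1. the guard is locked in the last notch, its grip let go, with the lever still up (value of joint guard above 0.094 m and value of joint squeeze below 0.003 m and value of joint lever below 0.1 rad), for 0.2 s.
2. the test button is pressed with the lever still up (value of joint test_button above 0.003 m and value of joint lever below 0.4 rad).
3. the lever has dropped (value of joint lever above 0.9 rad), for 0.1 s.
At the end, for the whole second after the job is handed in: The lever stays fully up (joint under 0.06 rad), the test button is out (under 1.5 mm), and the guard is locked in the last notch (joint above 0.094 m, grip plate out to within 3 mm) (value of joint lever below 0.06 rad and value of joint test_button below 0.0015 m and value of joint guard above 0.094 m and value of joint squeeze below 0.003 m); the robot touches nothing.
It fails at once if the multimeter is pushed more than 30 mm (distance of multimeter from where it was at the start of the episode above 0.03 m).
It fails at once if the spool is pushed more than 30 mm (distance of spool from where it was at the start of the episode above 0.03 m).
It fails at once if the parts tray is pushed more than 30 mm (distance of parts_tray from where it was at the start of the episode above 0.03 m).
It also fails if it takes over 53 s, if anything falls off the work surface, if the arm or the gripper's body presses on something with over 40 N, if the wrist force passes 120 N, or if a joint passes its speed limit or range.

## Working session

There is one attempt and no reset: what is moved stays moved. The work goes in short steps, Python scripts to look and compute and a tool call to move; the robot and the scene stay as the last step left them, time stands still between calls to the robot, and variables do not carry over. Pictures are saved under pics/ and viewed, and the job is handed in when it is done.

Besides the shell and the picture viewer there is one more tool, called after ">>>" by a JSON object that holds its "op" and its "data". arm_command: Moves the arm, as the interface text tells. Its arguments: {"type":"object","properties":{"deltas":{"type":"array","items":{"type":"array","items":{"type":"number"}}},"newtons":{"type":"number"}},"required":["deltas"]}

```bash
ls; mkdir -p pics; python3 - <<'E'
from workcell import telemetry, cams, job, bot
import cv2, numpy as np
print(telemetry.observe())
print([a for a in dir(bot) if a[0]!='_'], bot.tips_ahead)
for n in("scene","top","wrist"):
    c=cams.get_calibration(n); print(n,c)
    cv2.imwrite(f"pics/{n}0.png",cams.grab_frame(n))
E
```

```text
pics
{'clock': 0.0, 'qpos': array([ 1.07680936,  0.52201045, -0.03633188,  1.60000217,  0.02115174,
        1.02110488, -0.11275656]), 'qd': array([ 1.09332995e-03, -1.28546800e-03,  2.03881772e-06,  1.56462312e-03,
        1.53942398e-03, -6.65143452e-04,  8.84480484e-04]), 'joint_efforts': array([ 5.42031266e-04, -9.27111697e+01,  1.98046647e+00, -3.69933915e+01,
        1.79820863e-02,  8.27897602e-03, -2.42181000e-05]), 'position': array([ 0.25685883, -0.56942716,  0.24772997]), 'tool_rot': array([-3.14045095e+00,  3.85782509e-05,  4.23799008e-01]), 'force': array([-0.00517221, -0.20820992,  1.03296042]), 'moment': array([-0.04323023,  0.0426313 , -0.00975222]), 'grip_width': 0.08566035500354562}
['IKError', 'tips_ahead'] 0.017
scene {'fx': 460.99109048214706, 'fy': 460.99109048214706, 'cx': 255.4937432144224, 'cy': 197.71464677932565, 'k1': 0.06435356618529803, 'R': array([[ 0.32131292,  0.94688534, -0.01289059],
       [ 0.52798911, -0.19043308, -0.82762476],
       [-0.78612054,  0.25912044, -0.56113376]]), 't': array([-0.20139773, -0.15372928,  1.8102112 ])}
top {'fx': 366.93325928083846, 'fy': 366.93325928083846, 'cx': 253.61843730318535, 'cy': 198.32657401899317, 'k1': -0.007372821982351013, 'R': array([[ 0.01993926, -0.99937615,  0.02915041],
       [-0.99522816, -0.02262507, -0.09491583],
       [ 0.09551615, -0.02711876, -0.99505841]]), 't': array([-0.00111694,  0.62838254,  1.00968298])}
wrist {'fx': 275.6887819239635, 'fy': 275.6887819239635, 'cx': 249.93563001407114, 'cy': 188.18707636769827, 'k1': -0.01106074666258774, 'R': array([[ 0.41004875, -0.91206307, -0.00098694],
       [-0.86494668, -0.38920883,  0.31683389],
       [-0.28935662, -0.12906369, -0.94848053]]), 't': array([-0.62431775, -0.04026412,  0.38015304])}
```

View pics/scene0.png

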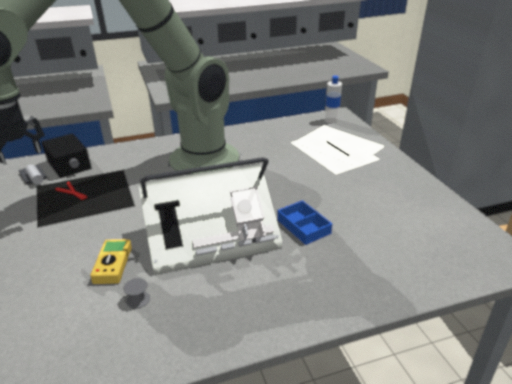

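View pics/top0.png

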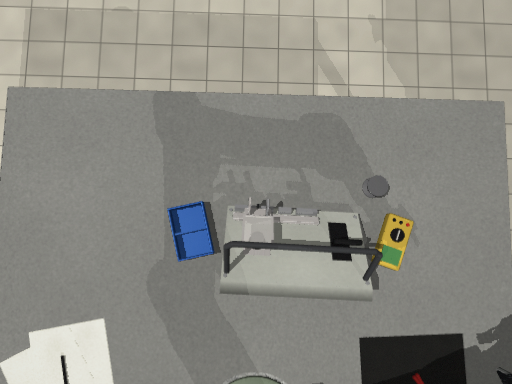

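View pics/wrist0.png

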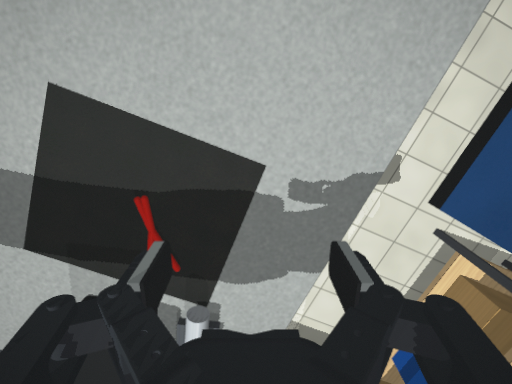

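The scene view shows the box at about (210,215) and the top view at about (295,250). The guard is on the tray side (world +y) and the lever on the multimeter side. I'll zoom in to get precise pixels.

```bash
python3 - <<'E'
import cv2
a=cv2.imread('pics/top0.png')[190:310,210:400]; cv2.imwrite('pics/topz.png',cv2.resize(a,None,fx=4,fy=4,interpolation=cv2.INTER_CUBIC))
a=cv2.imread('pics/scene0.png')[150:280,130:300]; cv2.imwrite('pics/scenez.png',cv2.resize(a,None,fx=4.5,fy=4.5,interpolation=cv2.INTER_CUBIC))
E
```

```text
(no output)
```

View pics/topz.png

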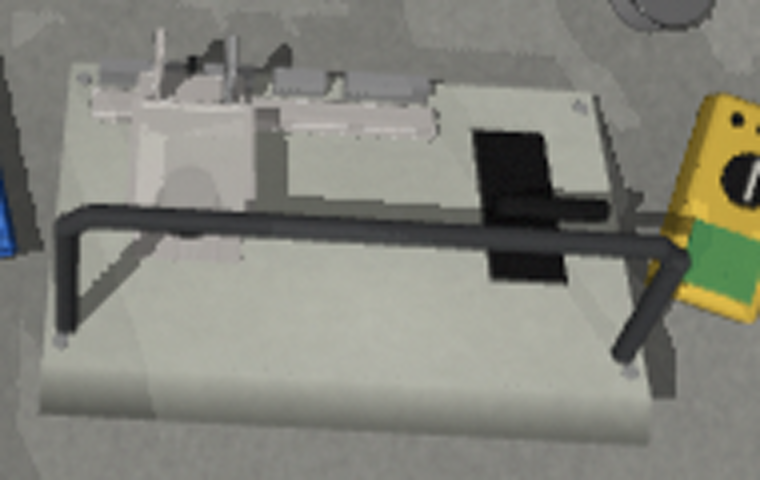

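View pics/scenez.png

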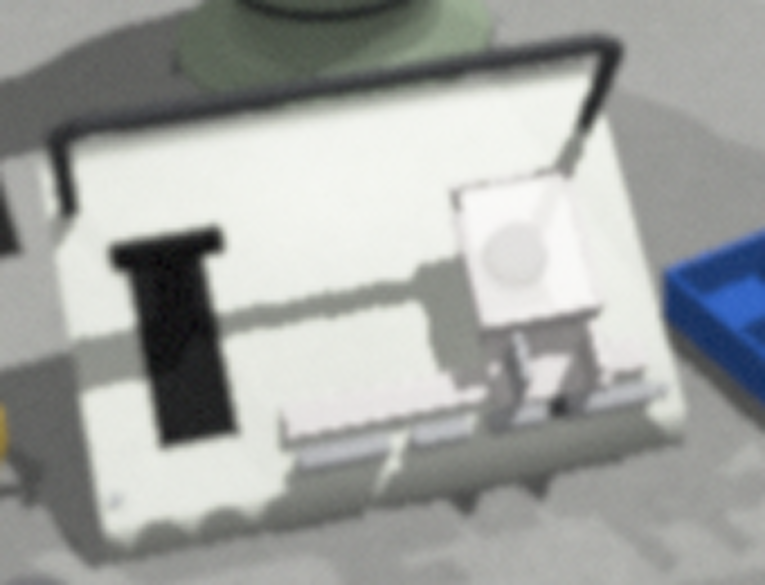

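```bash
cat > h.py <<'E'
import numpy as np, cv2
from scipy.spatial.transform import Rotation as Rt
from scipy.optimize import least_squares
c,s=np.cos(np.radians(35)),np.sin(np.radians(35))
def face2con(p):
    U,V,N=np.array(p,float).T*1e-3
    return np.stack([-.09+U*c-N*s,V,.03+U*s+N*c],-1)
def Rc(yaw): return Rt.from_euler('z',yaw).as_matrix()
def f2w(p,pose):  # pose x,y,yaw,(z)
    return face2con(np.atleast_2d(p))@Rc(pose[2]).T+[pose[0],pose[1],pose[3] if len(pose)>3 else 0]
def proj(X,cal):
    Y=np.atleast_2d(X)@cal['R'].T+cal['t']; a=Y[:,:2]/Y[:,2:]
    a=a*(1+cal['k1']*(a**2).sum(1,keepdims=True))
    return a*[cal['fx'],cal['fy']]+[cal['cx'],cal['cy']]
E
cat > fit.py <<'E'
from h import *
from workcell import cams
top=[((65,218),(208,-172,122)),((680,255),(208,172,122)),((72,65),(0,-185,0)),((593,93),(0,185,0)),((608,210),(146,155,63)),((138,103),(64,-140,47)),((256,107),(64,-60,47)),((240,258),(162,-60,47))]
sc=[((62,132),(208,172,122)),((612,48),(208,-172,122)),((115,253),(146,155,63)),((220,238),(146,85,63)),((105,545),(0,185,0)),((688,430),(0,-185,0)),((455,190),(162,-60,47)),((560,178),(162,-140,47)),((482,328),(64,-60,47)),((600,308),(64,-140,47)),((515,252),(120,-100,30))]
ct,cs=cams.get_calibration('top'),cams.get_calibration('scene')
zt=np.array([a for a,_ in top],float); zt=(zt+.5)/4-.5+[210,190]; Pt=[b for _,b in top]
zs=np.array([a for a,_ in sc],float); zs=(zs+.5)/4.5-.5+[130,150]; Ps=[b for _,b in sc]
def res(p,w=(1,1)): return np.concatenate([w[0]*(proj(f2w(Pt,p),ct)-zt).ravel(),w[1]*(proj(f2w(Ps,p),cs)-zs).ravel()])
for w in((1,1),(1,0),(0,1)):
    r=least_squares(res,[.55,0,np.pi,0],args=(w,),loss='soft_l1'); print(w,r.x.round(4))
    if w==(1,1):
        print(res(r.x).reshape(-1,2).round(1).tolist())
    r=least_squares(lambda p:res(list(p)+[0],w),[.55,0,np.pi],loss='soft_l1'); print('z0',r.x.round(4))
E
python3 fit.py
```

```text
(1, 1) [ 0.5081 -0.0952  3.1042 -0.0032]
[[0.2, 0.1], [0.4, -0.4], [-0.3, 0.2], [-1.1, 0.8], [-0.9, 1.7], [-1.5, -0.8], [-0.6, 0.0], [3.5, -6.1], [-1.7, 0.8], [0.7, -0.3], [-1.8, 2.3], [0.7, 1.2], [-0.7, -3.0], [-1.4, -3.8], [-2.2, -0.0], [1.2, -2.0], [-0.4, 1.1], [0.7, 0.4], [0.6, -0.7]]
z0 [ 0.509  -0.0952  3.1049]
(1, 0) [ 5.0810e-01 -9.5800e-02  3.1064e+00 -1.3000e-03]
z0 [ 0.508  -0.0957  3.1065]
(0, 1) [ 0.4973 -0.0915  3.088  -0.0103]
z0 [ 0.5123 -0.0947  3.0935]
```

```bash
cat >> h.py <<'E'
def Rface(pose):  # columns U,V,N in world
    return Rc(pose[2])@np.array([[c,0,-s],[0,1,0],[s,0,c]])
def tool_target(pose,roll=0):  # tool x=-U,y=V,z=-N, extra turn about tool z
    F=Rface(pose); R=np.stack([-F[:,0],F[:,1],-F[:,2]],1); return R@Rt.from_euler('z',roll).as_matrix()
def plan(p,R,obs):
    R0=Rt.from_euler('xyz',obs['tool_rot']).as_matrix()
    d=R0.T@(np.array(p)-obs['position']); w=Rt.from_matrix(R0.T@R).as_rotvec()
    print('shift mm',(d*1e3).round(1),'norm',(d/.15).round(3),'turn deg',np.degrees(w).round(1),'norm',(w/(np.pi/4)).round(3))
POSE=[.5085,-.0955,3.105]
def fpos(obs,pose=None):
    pose=pose or POSE; e=f2w([0,0,0],pose)[0]; return (Rface(pose).T@(obs['position']-e)*1e3).round(1)
E
python3 - <<'E'
from h import *
from workcell import telemetry,cams
o=telemetry.observe(); R0=Rt.from_euler('xyz',o['tool_rot']).as_matrix()
cw=cams.get_calibration('wrist'); cp=-cw['R'].T@cw['t']
print('cam in tool',R0.T@(cp-o['position']),'cam axes in tool (rows)\n',(cw['R']@R0).round(3))
for p in((35,-40,280),(35,-107,140),(35,-107,45),(120,-100,47),(40,120,60)):
    print(p,f2w(p,POSE).round(3))
plan(f2w((35,-40,280),POSE)[0],tool_target(POSE),o)
E
```

```text
cam in tool [ 8.14902200e-02 -6.74997186e-05 -1.24922604e-01] cam axes in tool (rows)
 [[-0.001  1.     0.   ]
 [-0.949 -0.001 -0.317]
 [-0.317 -0.     0.949]]
(35, -40, 280) [[ 0.732 -0.064  0.279]]
(35, -107, 140) [[0.654 0.006 0.165]]
(35, -107, 45) [[0.599 0.008 0.087]]
(120, -100, 47) [[0.531 0.004 0.137]]
(40, 120, 60) [[ 0.596 -0.219  0.102]]
shift mm [ 640.9 -265.9  -31.4] norm [ 4.273 -1.773 -0.209] turn deg [  8.  -34.4  25.6] norm [ 0.178 -0.763  0.568]
```

>>> {"op": "arm_command", "data": {"deltas": [[1, 0.4, 0, -0.2, 0, 0, 0.2], [1, 0.8, 0, -0.3, 0, 0, 0.4], [1, 1, 0, -0.4, 0, 0, 0.57], [1, 1, 0, -0.4, 0, 0, 0.57]], "newtons": 25}}

```text
clock: 0.65
position: [0.3968, -0.5064, 0.3089]
tool_rot: [3.141, -0.002, -0.021]
force: [-0.1, -0.4, -1.2]
grip_width: 0.0852
```

```bash
cat > pl.py <<'E'
import sys
from h import *
from workcell import telemetry
o=telemetry.observe(); print('t',o['clock'],'pos',o['position'].round(4),'UVN',fpos(o),'F',o['force'].round(1),'w',round(o['grip_width'],4),'rpy',o['tool_rot'].round(3))
print('face F',(Rface(POSE).T@o['force']).round(1))
if len(sys.argv)>3: plan(f2w([float(a) for a in sys.argv[1:4]],POSE)[0],tool_target(POSE),o)
E
python3 pl.py 35 -40 280
```

```text
t 0.65 pos [ 0.3968 -0.5064  0.3089] UVN [312.8 414.7 121.5] F [-0.1 -0.4 -1.2] w 0.0852 rpy [ 3.141e+00 -2.000e-03 -2.100e-02]
face F [-0.6  0.4 -1. ]
shift mm [ 325.5 -449.6   29.9] norm [ 2.17  -2.998  0.199] turn deg [  0.3 -35.1   0.9] norm [ 0.006 -0.78   0.019]
```

>>> {"op": "arm_command", "data": {"deltas": [[1, 0.35, -0.2, 0, 0, -0.1, 0], [1, 0.7, -0.35, 0, 0, -0.2, 0], [1, 1, -0.6, 0, 0, -0.3, 0], [1, 1, -0.6, 0, 0, -0.4, 0]]}}

```text
clock: 1.15
position: [0.5488, -0.4181, 0.3068]
tool_rot: [-3.138, 0.317, -0.016]
force: [-2.1, -0.4, -0.7]
grip_width: 0.0852
```

```bash
python3 pl.py 35 -40 280
```

```text
t 1.15 pos [ 0.5488 -0.4181  0.3068] UVN [189.8 320.9 205. ] F [-2.1 -0.4 -0.7] w 0.0852 rpy [-3.138  0.317 -0.016]
face F [ 1.3  0.5 -1.7]
shift mm [ 176.8 -357.5  -28.1] norm [ 1.179 -2.383 -0.187] turn deg [  0.3 -16.8   1.1] norm [ 0.008 -0.374  0.024]
```

>>> {"op": "arm_command", "data": {"deltas": [[1, 0.3, -0.2, -0.05, 0, -0.1, 0], [1, 0.6, -0.5, -0.1, 0, -0.2, 0], [1, 0.8, -0.8, -0.1, 0, -0.3, 0], [1, 1, -1, -0.15, 0, -0.374, 0.02], [1, 1, -1, -0.15, 0, -0.374, 0.02]]}}

```text
clock: 1.78
position: [0.6936, -0.2857, 0.3241]
tool_rot: [3.083, 0.402, -0.072]
force: [-0.4, -1.5, -0.4]
grip_width: 0.0855
```

```bash
python3 pl.py 35 -40 280; python3 - <<'E'
import cv2
from workcell import cams
cv2.imwrite('pics/w1.png',cams.grab_frame('wrist'))
E
```

```text
t 1.775 pos [ 0.6936 -0.2857  0.3241] UVN [ 85.2 183.3 299.4] F [-0.4 -1.5 -0.4] w 0.0855 rpy [ 3.083  0.402 -0.072]
face F [ 0.1  1.6 -0.5]
shift mm [  37.7 -225.7   19.3] norm [ 0.251 -1.505  0.129] turn deg [  2.4 -11.9  -2.1] norm [ 0.052 -0.265 -0.047]
```

View pics/w1.png

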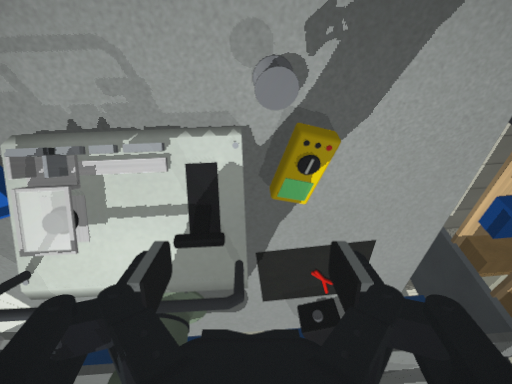

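The view is good: box on the left, lever bar at about (200,240), guard window at about (45,220), spool at (275,85). The motion is still lagging its target, so I'll continue to the hover point.

>>> {"op": "arm_command", "data": {"deltas": [[1, 0.1, -0.3, 0, 0, -0.1, 0], [1, 0.2, -0.6, 0, 0, -0.2, -0.02], [1, 0.25, -0.9, 0, 0.05, -0.265, -0.04], [1, 0.25, -1, 0, 0.05, -0.265, -0.04], [1, 0.25, -1, 0, 0.05, -0.265, -0.04]]}}

```text
clock: 2.45
position: [0.7322, -0.1531, 0.3454]
tool_rot: [3.085, 0.354, -0.085]
force: [-0.4, -3.2, -2.0]
grip_width: 0.0855
```

```bash
python3 pl.py 35 -40 280; python3 -c "
from workcell import telemetry
print(telemetry.observe()['qpos'].round(3))"
```

```text
t 2.45 pos [ 0.7322 -0.1531  0.3454] UVN [ 69.8  49.4 336.2] F [-0.4 -3.2 -2. ] w 0.0855 rpy [ 3.085  0.354 -0.085]
face F [-0.9  3.2 -1.8]
shift mm [ 15.3 -92.6  59.6] norm [ 0.102 -0.617  0.397] turn deg [  1.9 -14.7  -2.9] norm [ 0.042 -0.326 -0.064]
[-0.044  0.993  0.547  0.624 -0.325  1.932 -1.356]
```

```bash
cat > snap.py <<'E'
import cv2,sys,pickle
from workcell import cams
n=sys.argv[1]; c=cams.get_calibration('wrist'); im=cams.grab_frame('wrist')
pickle.dump(c,open(f'pics/{n}.pkl','wb')); cv2.imwrite(f'pics/{n}_raw.png',im)
cv2.imwrite(f'pics/{n}.png',cv2.resize(im,(800,600),interpolation=cv2.INTER_CUBIC))
E
python3 snap.py w2
```

```text
(no output)
```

View pics/w2.png

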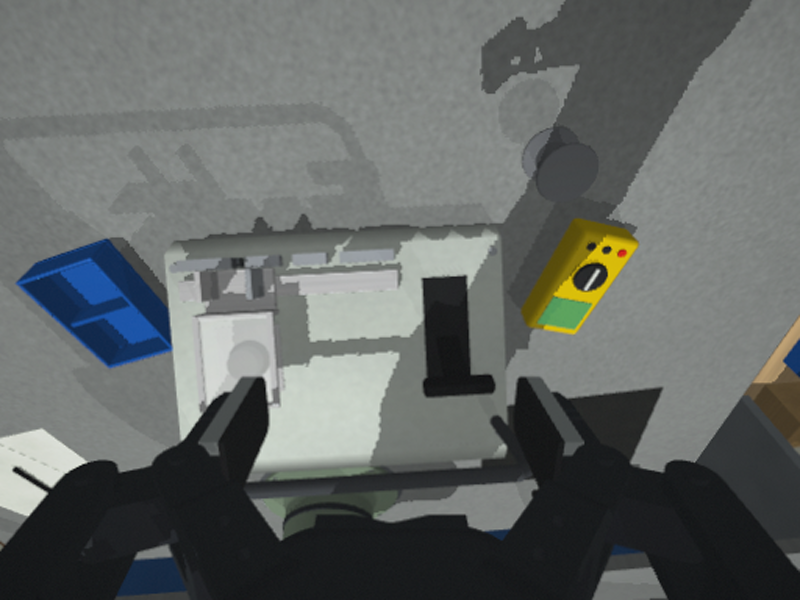

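The wrist view shows the guard grip plates at about (200–265,285), the window at (240,355) and the lever bar at (458,385). Next I'll overlay the predicted points and refine the fit.

```bash
cat > ov.py <<'E'
import sys,pickle
from h import *
n=sys.argv[1]; x0,y0,x1,y1=map(int,sys.argv[2:6]); f=float(sys.argv[6]); g=float(sys.argv[7]) if len(sys.argv)>7 else 0
cal=pickle.load(open(f'pics/{n}.pkl','rb')); im=cv2.imread(f'pics/{n}_raw.png')[y0:y1,x0:x1]
im=cv2.resize(im,None,fx=f,fy=f,interpolation=cv2.INTER_CUBIC); 
cv2.imwrite(f'pics/{n}_z.png',im)
pts=[(0,-185,0),(0,185,0),(235,-185,0),(235,185,0),(208,172,122),(208,-172,122),(146,85,72),(146,155,72),(120,-100,30)]+[(u,v+g,47) for u in(64,162) for v in(-140,-60)]+[(u,v+g,65) for u in(20,50) for v in(-127,-121,-79,-73)]
for p in pts:
    q=(proj(f2w(p,POSE),cal)[0]-[x0,y0]+.5)*f-.5
    cv2.drawMarker(im,tuple(int(round(a)) for a in q),(0,0,255),cv2.MARKER_CROSS,9,1)
cv2.imwrite(f'pics/{n}_ov.png',im)
E
python3 ov.py w2 95 130 345 320 3.2
```

```text
(no output)
```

View pics/w2_ov.png

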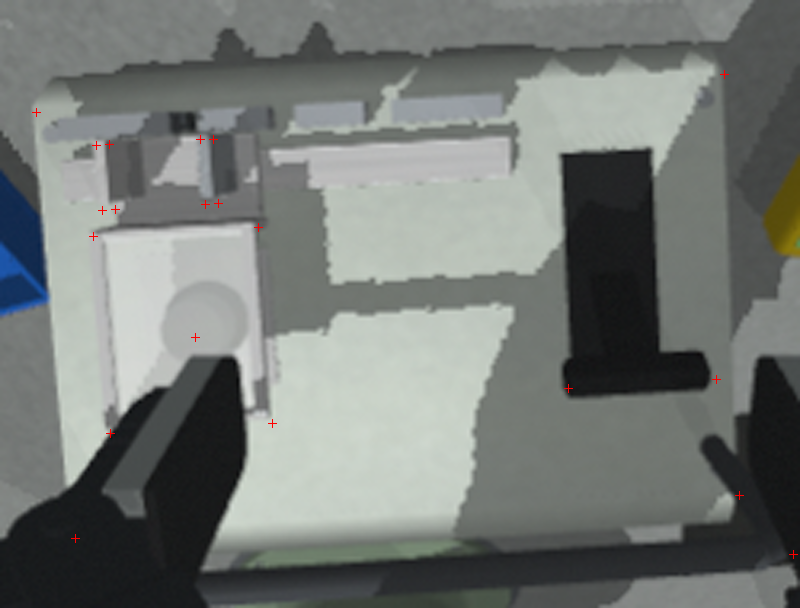

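View pics/w2_z.png

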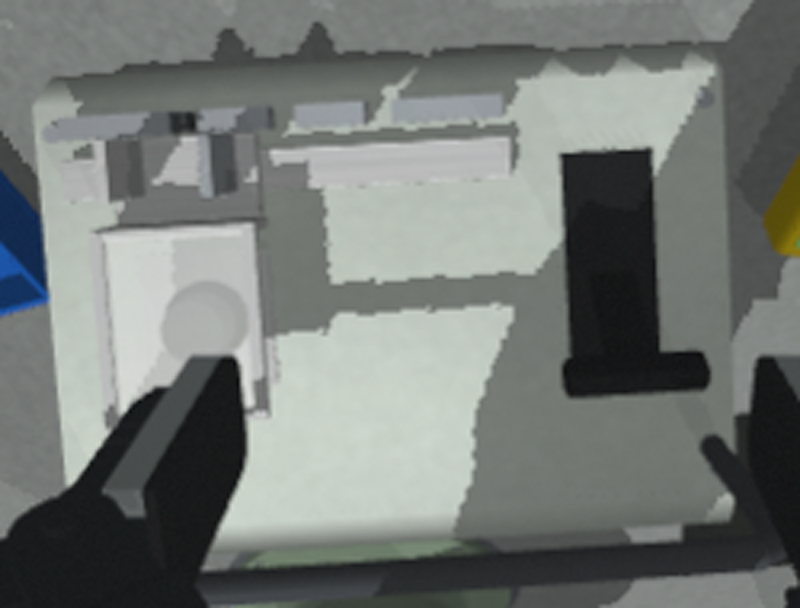

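```bash
cat > fit2.py <<'E'
import pickle
from h import *
from workcell import cams
top=[((65,218),(208,-172,122)),((680,255),(208,172,122)),((138,103),(64,-140,47)),((256,107),(64,-60,47))]
sc=[((62,132),(208,172,122)),((612,48),(208,-172,122)),((115,253),(146,155,63)),((220,238),(146,85,63)),((455,190),(162,-60,47)),((560,178),(162,-140,47)),((482,328),(64,-60,47)),((600,308),(64,-140,47))]
w=[((100,231),(64,-140,47)),((257,222),(64,-60,47)),((268,413),(162,-60,47)),((204,325),(120,-100,7)),((567,396),(156,85,68)),((707,388),(156,155,68)),((198,133),(20,-79,65)),((203,196),(50,-79,65)),((105,138),(20,-127,65)),((110,198),(50,-127,65))]
def mk(l,f,o): 
    z=np.array([a for a,_ in l],float); return (z+.5)/f-.5+o,[b for _,b in l]
S=[(cams.get_calibration('top'),)+mk(top,4,[210,190]),(cams.get_calibration('scene'),)+mk(sc,4.5,[130,150]),(pickle.load(open('pics/w2.pkl','rb')),)+mk(w,3.2,[95,130])]
def res(p,W): return np.concatenate([k*(proj(f2w(P,p),c)-z).ravel() for k,(c,z,P) in zip(W,S)])
for W in((1,1,1),(1,1,0),(0,0,1)):
    r=least_squares(lambda p:res(p,W),[.55,0,np.pi,0],loss='soft_l1'); print(W,r.x.round(4))
    r=least_squares(lambda p:res(list(p)+[0],W),[.55,0,np.pi],loss='soft_l1'); print('z0',r.x.round(4)); print(res(list(r.x)+[0],(1,1,1)).reshape(-1,2).round(1).tolist())
E
python3 fit2.py
```

```text
(1, 1, 1) [ 0.5075 -0.0945  3.0993 -0.0053]
z0 [ 0.5106 -0.0951  3.0919]
[[0.1, -1.9], [0.7, -0.5], [-1.2, -2.4], [-0.2, -1.3], [-1.7, -0.2], [1.3, -0.5], [-1.9, 1.5], [0.7, 0.5], [-1.8, -0.4], [1.7, -2.2], [-0.3, 0.9], [0.9, 0.4], [-2.8, -0.2], [0.1, 0.1], [0.6, 2.1], [0.8, -0.8], [-0.1, 2.9], [1.9, 2.9], [0.8, 0.2], [0.6, 0.8], [-2.8, 0.2], [-2.9, 1.7]]
(1, 1, 0) [ 5.0700e-01 -9.4900e-02  3.0964e+00 -2.4000e-03]
z0 [ 0.5079 -0.095   3.098 ]
[[0.0, -0.2], [0.8, 0.3], [-1.4, -1.1], [-0.4, -0.1], [-1.9, -0.5], [0.9, -1.1], [-2.0, 1.1], [0.6, 0.1], [-2.1, -0.9], [1.3, -2.8], [-0.5, 0.3], [0.6, -0.4], [-2.3, 1.5], [0.3, 1.6], [1.1, 3.3], [1.3, 0.5], [-0.1, 3.8], [1.8, 3.6], [0.9, 2.0], [0.8, 2.4], [-2.5, 2.1], [-2.5, 3.5]]
(0, 0, 1) [ 0.5068 -0.094   3.1027 -0.0072]
z0 [ 0.5127 -0.0959  3.1037]
[[0.5, -2.0], [1.2, -2.4], [-1.2, -2.6], [-0.2, -1.8], [-1.9, 0.7], [1.0, -0.4], [-2.0, 2.4], [0.6, 1.2], [-2.0, -0.1], [1.5, -2.0], [-0.2, 1.2], [1.0, 0.5], [-2.9, -0.5], [-0.1, -0.6], [1.0, 1.5], [1.1, -1.2], [0.4, 1.6], [2.7, 1.2], [0.2, -0.4], [0.2, 0.2], [-3.4, -0.2], [-3.3, 1.3]]
```

```bash
sed -i 's/^POSE=.*/POSE=[.510,-.095,3.098]/' h.py; python3 pl.py 35 -100 150
```

```text
t 2.5 pos [ 0.7307 -0.1493  0.3352] UVN [ 66.2  44.6 326.3] F [ 1.   1.6 -8. ] w 0.0852 rpy [ 3.097  0.371 -0.075]
face F [-5.4 -1.7 -6. ]
shift mm [ -15.6 -150.2  173.7] norm [-0.104 -1.001  1.158] turn deg [  1.7 -13.7  -1.9] norm [ 0.038 -0.304 -0.042]
```

>>> {"op": "arm_command", "data": {"deltas": [[1, 0, -0.3, 0.2, 0, -0.1, 0], [1, 0, -0.6, 0.4, 0.02, -0.2, -0.02], [1, -0.1, -0.9, 0.5, 0.04, -0.3, -0.04], [1, -0.1, -1, 0.6, 0.04, -0.3, -0.04], [1, -0.1, -1, 0.8, 0.04, -0.3, -0.04], [1, -0.1, -1, 0.8, 0.04, -0.3, -0.04]]}}

```text
clock: 3.25
position: [0.6829, -0.0024, 0.2235]
tool_rot: [-3.141, 0.605, -0.046]
force: [-0.4, 0.8, -0.8]
grip_width: 0.0852
```

```bash
 python3 pl.py 35 -100 150; python3 -c "
from workcell import telemetry
print(telemetry.observe()['qpos'].round(3))"
```

```text
t 3.25 pos [ 0.6829 -0.0024  0.2235] UVN [  46.5 -100.   203.6] F [-0.4  0.8 -0.8] w 0.0852 rpy [-3.141  0.605 -0.046]
face F [-0.1 -0.7 -0.9]
shift mm [11.2  0.1 53.7] norm [0.075 0.001 0.358] turn deg [-0.1 -0.4 -0.1] norm [-0.002 -0.008 -0.002]
[-0.106  1.031  0.138  0.829 -0.151  1.891 -1.617]
```

Orientation is now reached. I'll look from here.

```bash
python3 snap.py w3; python3 ov.py w3 60 60 460 360 2
```

```text
(no output)
```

View pics/w3_ov.png

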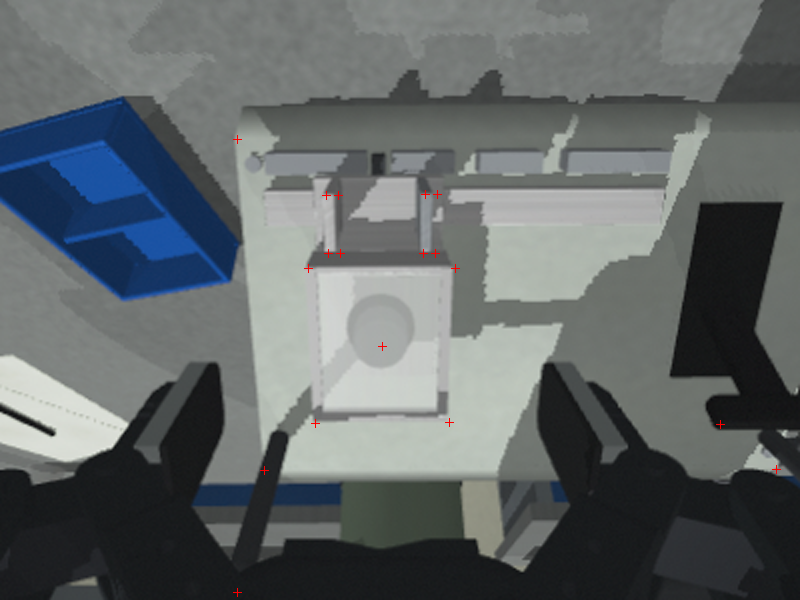

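View pics/w3_z.png

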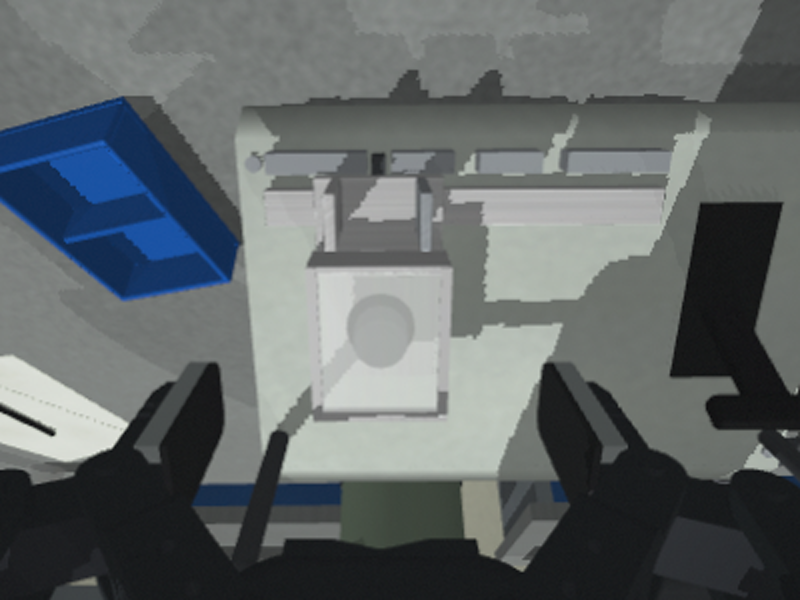

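```bash
cat > fit3.py <<'E'
exec(open('fit2.py').read().split("def res")[0])
w3=[((310,267),(64,-140,47)),((451,267),(64,-60,47)),((446,416),(162,-60,47)),((380,330),(120,-100,7)),((323,194),(20,-127,65)),((420,194),(20,-79,65)),((433,194),(20,-73,65)),((433,250),(50,-73,65)),((705,424),(156,85,68))]
S.append((pickle.load(open('pics/w3.pkl','rb')),)+mk(w3,2,[60,60]))
def res(p,W): return np.concatenate([k*(proj(f2w(P,p),c)-z).ravel() for k,(c,z,P) in zip(W,S)])
for W in((1,1,1,1),(0,0,0,1)):
    r=least_squares(lambda p:res(p,W),[.55,0,np.pi,0],loss='soft_l1'); print(W,r.x.round(4))
    r=least_squares(lambda p:res(list(p)+[0],W),[.55,0,np.pi],loss='soft_l1'); print('z0',r.x.round(4)); print(res(list(r.x)+[0],(1,1,1,1)).reshape(-1,2).round(1)[-9:].tolist())
E
python3 fit3.py
```

```text
(1, 1, 1, 1) [ 0.5068 -0.0941  3.1036 -0.0049]
z0 [ 0.5106 -0.094   3.0973]
[[-2.0, 0.1], [1.4, -0.0], [0.7, 3.0], [0.1, -0.5], [0.4, -0.1], [1.4, -0.3], [1.1, -0.3], [0.2, 1.2], [3.1, 5.1]]
(0, 0, 0, 1) [ 0.5048 -0.0945  3.1093 -0.0061]
z0 [ 0.5105 -0.0931  3.0961]
[[-2.8, 0.1], [0.6, 0.0], [-0.1, 3.1], [-0.6, -0.5], [-0.3, -0.1], [0.6, -0.2], [0.3, -0.2], [-0.6, 1.2], [2.2, 5.2]]
```

```bash
sed -i 's/^POSE=.*/POSE=[.5105,-.094,3.098]/' h.py; python3 pl.py 35 -107 47
```

```text
t 3.3 pos [ 0.6834 -0.0024  0.2249] UVN [ 47.3 -99.  204.8] F [ 0.3  0.  -0.4] w 0.0853 rpy [-3.141  0.603 -0.046]
face F [-0.5 -0.  -0.1]
shift mm [ 10.9  -7.8 157.9] norm [ 0.073 -0.052  1.053] turn deg [-0.1 -0.5 -0.1] norm [-0.002 -0.011 -0.003]
```

>>> {"op": "arm_command", "data": {"deltas": [[1, 0.07, -0.05, 0.25, 0, 0, 0], [1, 0.07, -0.05, 0.5, 0, -0.01, 0], [1, 0.07, -0.05, 0.65, 0, -0.01, 0], [1, 0.07, -0.05, 0.65, 0, -0.01, 0], [1, 0.07, -0.05, 0.65, 0, -0.01, 0]]}}

```text
clock: 3.92
position: [0.6386, 0.0079, 0.1405]
tool_rot: [-3.141, 0.607, -0.046]
force: [-0.1, -0.4, 0.8]
grip_width: 0.0854
```

```bash
python3 snap.py w4;python3 pl.py 35 -107 47;  python3 ov.py w4 60 60 460 360 2
```

```text
t 3.975 pos [0.6385 0.008  0.1403] UVN [  35.8 -107.5  109.5] F [0.1 0.5 1. ] w 0.0854 rpy [-3.141  0.607 -0.046]
face F [ 0.5 -0.5  0.9]
shift mm [ 0.6  0.6 62.5] norm [0.004 0.004 0.417] turn deg [-0.1 -0.2 -0.1] norm [-0.002 -0.005 -0.002]
```

View pics/w4_ov.png

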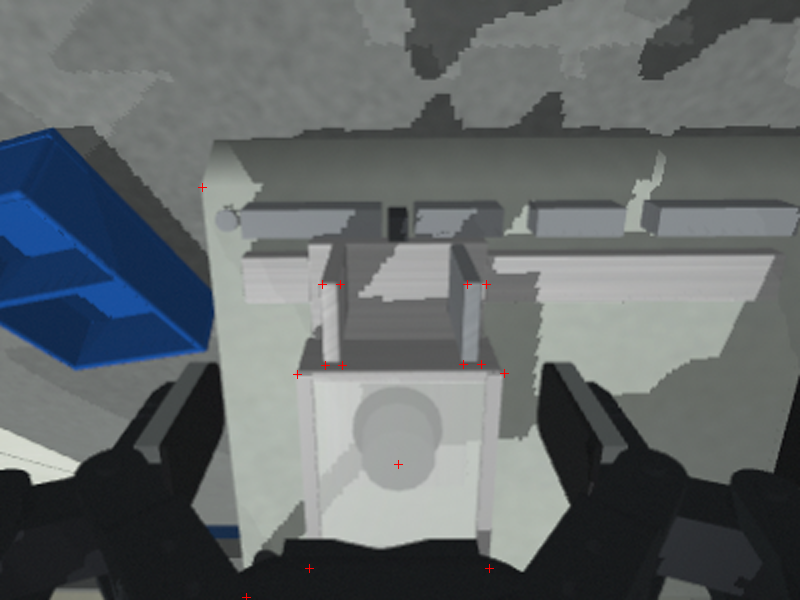

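The overlay matches the plates to within about 1 mm: left plate at x 322–340, right plate at 466–484. I'm descending onto the grip.

>>> {"op": "arm_command", "data": {"deltas": [[1, 0, 0, 0.15, 0, 0, 0], [1, 0, 0, 0.3, 0, 0, 0], [1, 0, 0, 0.41, 0, 0, 0], [1, 0, 0, 0.41, 0, 0, 0]]}}

```text
clock: 4.47
position: [0.6023, 0.0099, 0.0887]
tool_rot: [-3.141, 0.61, -0.045]
force: [0.9, -0.3, -0.0]
grip_width: 0.0854
```

```bash
python3 pl.py 35 -107 47;  python3 snap.py w5
```

```text
t 4.475 pos [0.6023 0.0099 0.0887] UVN [  35.9 -107.8   46.5] F [ 0.9 -0.3 -0. ] w 0.0854 rpy [-3.141  0.61  -0.045]
face F [-0.8  0.3  0.5]
shift mm [ 0.9  0.8 -0.5] norm [ 0.006  0.005 -0.003] turn deg [-0.1 -0.1 -0.1] norm [-0.002 -0.002 -0.002]
```

View pics/w5.png

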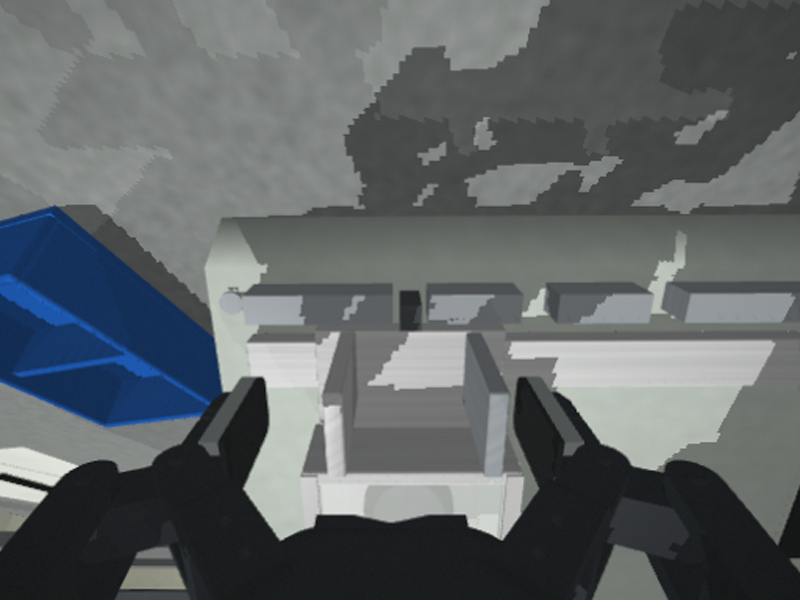

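The fingers straddle the plates, with the left pad tip at (250,400) and the right at (535,400). Squeezing now.

>>> {"op": "arm_command", "data": {"deltas": [[0.2, 0, 0, 0, 0, 0, 0], [-0.1, 0, 0, 0, 0, 0, 0], [-1, 0, 0, 0, 0, 0, 0], [-1, 0, 0, 0, 0, 0, 0], [-1, 0, 0, 0, 0, 0, 0], [-1, 0, 0, 0, 0, 0, 0]], "newtons": 25}}

```text
clock: 5.28
position: [0.6033, 0.0096, 0.0895]
tool_rot: [3.141, 0.607, -0.045]
force: [4.3, -1.4, 6.9]
grip_width: 0.0394
```

```bash
python3 pl.py 35 -107 47;  python3 snap.py w6
```

```text
t 5.275 pos [0.6033 0.0096 0.0895] UVN [  35.6 -107.5   47.7] F [ 4.3 -1.4  6.9] w 0.0394 rpy [ 3.141  0.607 -0.045]
face F [0.4 1.2 8.2]
shift mm [0.6 0.5 0.7] norm [0.004 0.003 0.005] turn deg [-0.  -0.2 -0.1] norm [-0.001 -0.005 -0.002]
```

View pics/w6.png

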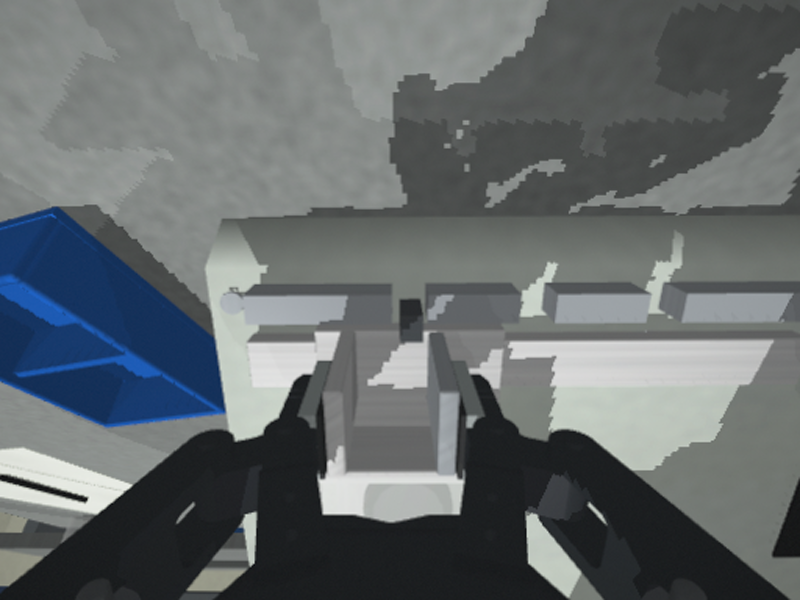

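The grip is fully squeezed (39.4 mm). Sliding +V by 100 mm.

>>> {"op": "arm_command", "data": {"deltas": [[-1, 0, 0.07, 0, 0, 0, 0], [-1, 0, 0.17, 0, 0, 0, 0], [-1, 0, 0.27, 0, 0, 0, 0], [-1, 0, 0.37, 0, 0, 0, 0], [-1, 0, 0.47, 0, 0, 0, 0], [-1, 0, 0.57, 0, 0, 0, 0], [-1, 0, 0.67, 0, 0, 0, 0], [-1, 0, 0.67, 0, 0, 0, 0]]}}

```text
clock: 6.32
position: [0.5995, -0.0919, 0.0895]
tool_rot: [3.14, 0.605, -0.047]
force: [11.5, -2.2, 5.8]
grip_width: 0.0393
```

```bash
python3 pl.py 35 -7 47;  python3 snap.py w7;  python3 ov.py w7 60 60 460 360 2 100
```

```text
t 6.325 pos [ 0.5995 -0.0919  0.0895] UVN [35.1 -6.  48.1] F [11.5 -2.2  5.8] w 0.0393 rpy [ 3.14   0.605 -0.047]
face F [-6.1  1.7 11.4]
shift mm [ 0.1 -1.   1.1] norm [ 0.001 -0.007  0.007] turn deg [-0.  -0.4 -0.2] norm [-0.001 -0.008 -0.003]
```

View pics/w7_ov.png

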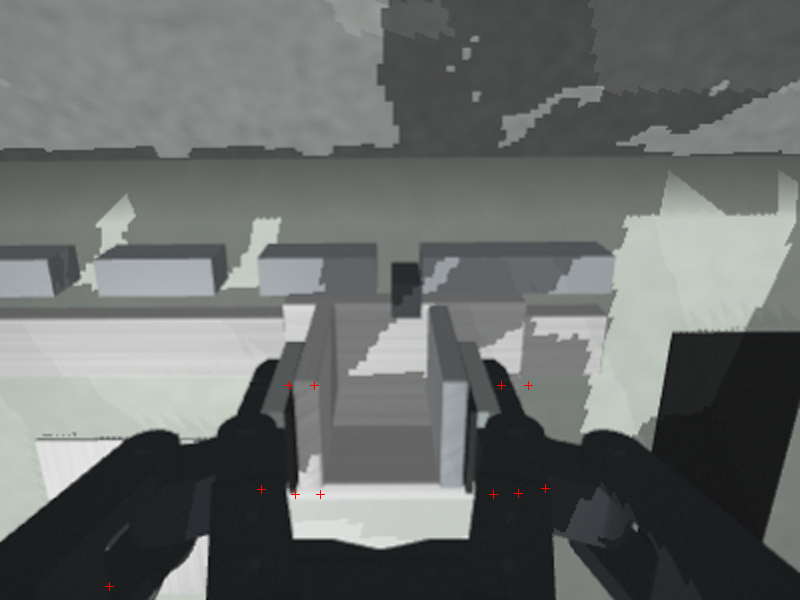

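The black pawl at (405,280) sits in the last rail gap (378–418). I'll back off 1 mm and let go slowly.

>>> {"op": "arm_command", "data": {"deltas": [[-1, 0, -0.007, 0, 0, 0, 0], [-1, 0, -0.007, 0, 0, 0, 0], [0.2, 0, -0.007, 0, 0, 0, 0], [0.5, 0, -0.007, 0, 0, 0, 0], [1, 0, -0.007, 0, 0, 0, 0], [1, 0, -0.007, 0, 0, 0, 0], [1, 0, -0.007, 0, 0, 0, 0]]}}

```text
clock: 7.25
position: [0.5977, -0.0892, 0.0886]
tool_rot: [-3.141, 0.609, -0.045]
force: [-0.2, 0.5, -0.3]
grip_width: 0.085
```

```bash
python3 pl.py 35 -7 100;  python3 snap.py w8;  python3 ov.py w8 60 60 460 360 2 100
```

```text
t 7.25 pos [ 0.5977 -0.0892  0.0886] UVN [36.1 -8.6 46.2] F [-0.2  0.5 -0.3] w 0.085 rpy [-3.141  0.609 -0.045]
face F [-0.  -0.5 -0.4]
shift mm [  1.2   1.5 -53.8] norm [ 0.008  0.01  -0.359] turn deg [-0.1 -0.1 -0.1] norm [-0.002 -0.002 -0.002]
```

View pics/w8_ov.png

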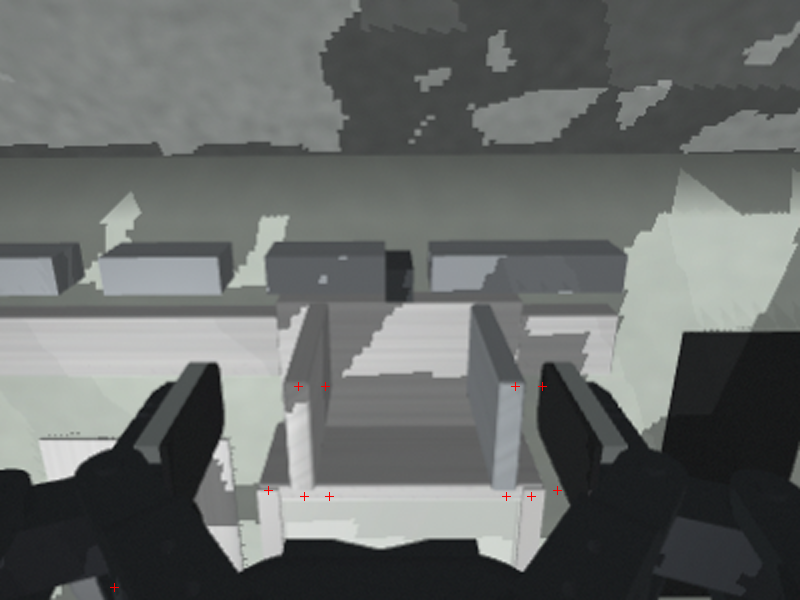

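```bash
python3 - <<'E'
import cv2,numpy as np
a=cv2.imread('pics/w5_raw.png')[170:330,150:360]; b=cv2.imread('pics/w8_raw.png')[170:330,150:360]
cv2.imwrite('pics/cmp.png',np.vstack([cv2.resize(x,(609,300),fx=0,fy=0,interpolation=cv2.INTER_CUBIC) for x in (a[:104],b[:104])]) if 0 else np.vstack([cv2.resize(x[30:140],(788,300),interpolation=cv2.INTER_CUBIC) for x in(a,b)]))
E
```

```text
(no output)
```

View pics/cmp.png

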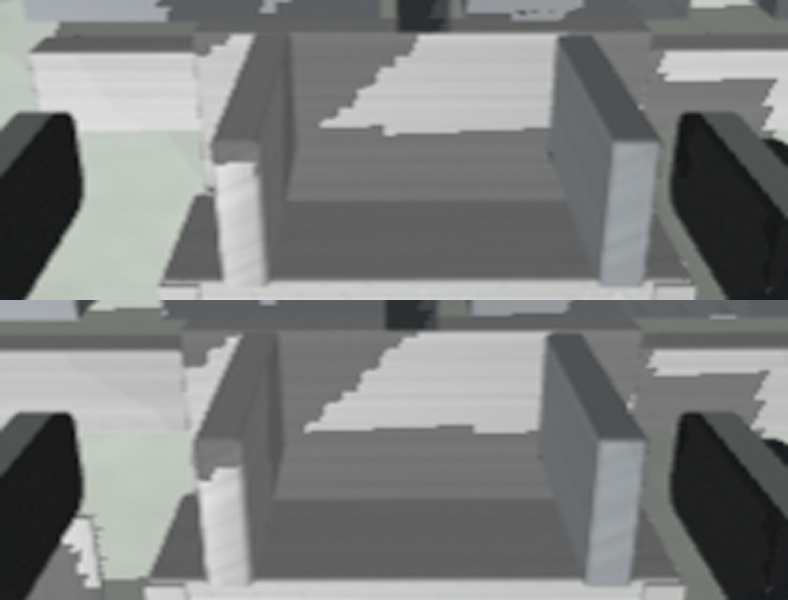

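The plates are back to full width (448 px against 443 px unsqueezed) and the pawl is in the notch. The guard is at about 0.097. Retracting.

>>> {"op": "arm_command", "data": {"deltas": [[1, 0, 0, -0.2, 0, 0, 0], [1, 0, 0, -0.5, 0, 0, 0], [-1, 0, -0.3, -0.8, 0, 0, 0], [-1, -0.2, -0.6, -0.8, 0, 0, 0], [-1, -0.4, -0.62, -0.8, 0, 0, 0], [-1, -0.4, -0.62, -0.8, 0, 0, 0]]}}

```text
clock: 8.05
position: [0.621, 0.0034, 0.2232]
tool_rot: [-3.141, 0.607, -0.044]
force: [-0.6, -0.1, 0.0]
grip_width: 0.0123
```

```bash
python3 pl.py 118 -100 60;  python3 snap.py w9;  python3 ov.py w9 60 60 460 360 2 97.5
```

```text
t 8.05 pos [0.621  0.0034 0.2232] UVN [  97.6 -102.1  167.5] F [-0.6 -0.1  0. ] w 0.0123 rpy [-3.141  0.607 -0.044]
face F [ 0.5  0.1 -0.4]
shift mm [-20.8   2.2 107.4] norm [-0.139  0.015  0.716] turn deg [-0.  -0.2 -0. ] norm [-0.001 -0.004 -0.   ]
```

View pics/w9_ov.png

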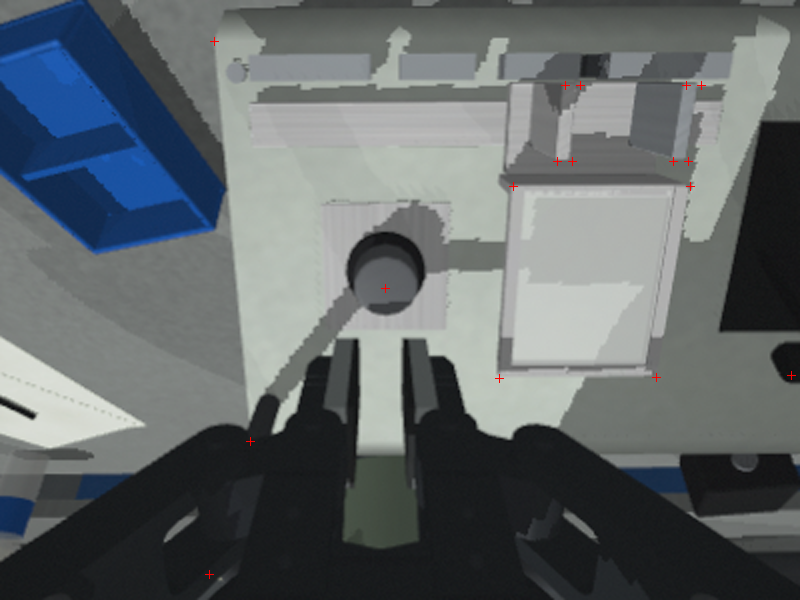

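The bare button is visible at (386,282), about 3 mm below the slope of the prediction. The lever is still up. Approaching the button with shut fingers.

>>> {"op": "arm_command", "data": {"deltas": [[-1, -0.1, 0, 0.2, 0, 0, 0], [-1, -0.14, 0.01, 0.45, 0, 0, 0], [-1, -0.14, 0.01, 0.7, 0, 0, 0], [-1, -0.14, 0.01, 0.7, 0, 0, 0]]}}

```text
clock: 8.6
position: [0.5426, 0.0043, 0.1453]
tool_rot: [3.141, 0.614, -0.046]
force: [0.9, -0.1, 0.6]
grip_width: -0.0003
```

```bash
python3 pl.py 118 -100 47;  python3 snap.py w10;  python3 ov.py w10 60 60 460 360 2 97.5
```

```text
t 8.6 pos [0.5426 0.0043 0.1453] UVN [117.1 -99.6  58.8] F [ 0.9 -0.1  0.6] w -0.0003 rpy [ 3.141  0.614 -0.046]
face F [-0.4  0.1  1. ]
shift mm [-0.9 -0.4 11.8] norm [-0.006 -0.003  0.079] turn deg [-0.1  0.2 -0.1] norm [-0.001  0.004 -0.003]
```

View pics/w10_ov.png

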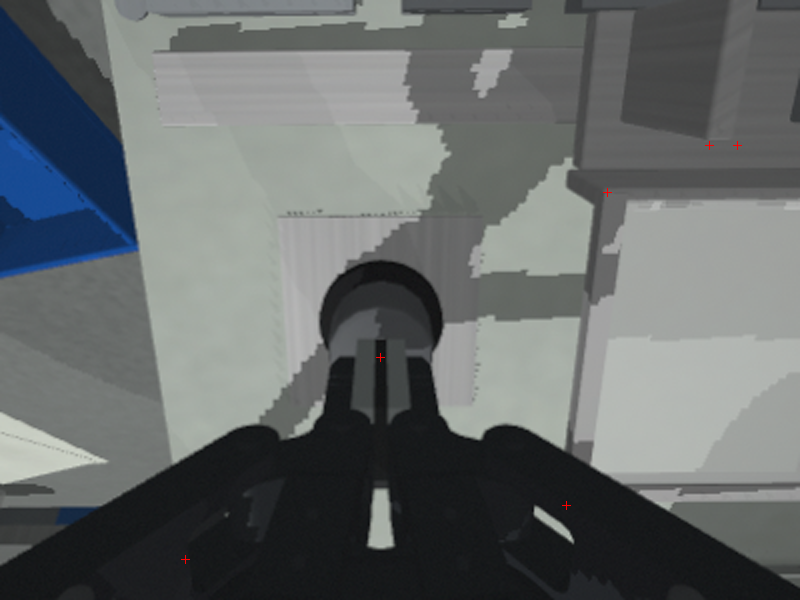

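>>> {"op": "arm_command", "data": {"deltas": [[-1, 0, 0, 0.04, 0, 0, 0], [-1, 0, 0, 0.07, 0, 0, 0], [-1, 0, 0, 0.09, 0, 0, 0], [-1, 0, 0, 0.11, 0, 0, 0]]}}

```text
clock: 9.15
position: [0.5348, 0.005, 0.1339]
tool_rot: [-3.141, 0.609, -0.045]
force: [2.6, -0.0, 8.0]
grip_width: -0.0001
```

```bash
python3 pl.py 118 -100 42
```

```text
t 9.15 pos [0.5348 0.005  0.1339] UVN [ 116.9 -100.    44.9] F [ 2.6 -0.   8. ] w -0.0001 rpy [-3.141  0.609 -0.045]
face F [ 2.5 -0.1  8. ]
shift mm [-1.1 -0.   2.9] norm [-0.007 -0.     0.019] turn deg [-0.1 -0.1 -0.1] norm [-0.002 -0.003 -0.002]
```

>>> {"op": "arm_command", "data": {"deltas": [[-1, 0, 0, 0.015, 0, 0, 0], [-1, 0, 0, 0.03, 0, 0, 0], [-1, 0, 0, 0.03, 0, 0, 0]]}}

```text
clock: 9.52
position: [0.5322, 0.0051, 0.1301]
tool_rot: [-3.141, 0.609, -0.045]
force: [1.8, -0.0, 1.5]
grip_width: -0.0002
```

```bash
python3 pl.py 118 -100 42; python3 - <<'E'
import cv2
from workcell import cams
a=cams.grab_frame('scene')[150:280,130:300]; cv2.imwrite('pics/s11.png',cv2.resize(a,None,fx=4.5,fy=4.5,interpolation=cv2.INTER_CUBIC))
E
```

```text
t 9.525 pos [0.5322 0.0051 0.1301] UVN [ 116.9 -100.    40.3] F [ 1.8 -0.   1.5] w -0.0002 rpy [-3.141  0.609 -0.045]
face F [-0.6 -0.   2.3]
shift mm [-1.1 -0.  -1.7] norm [-0.007 -0.    -0.011] turn deg [-0.1 -0.1 -0.1] norm [-0.001 -0.003 -0.002]
```

View pics/s11.png

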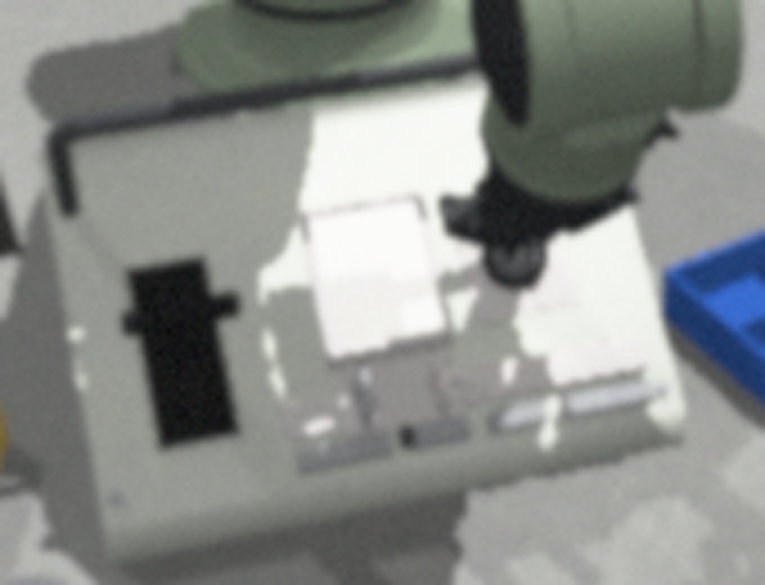

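The scene view shows the lever bar mid-fall at (180,310). I'll hold, then retract.

>>> {"op": "arm_command", "data": {"deltas": [[-1, 0, 0, 0, 0, 0, 0], [-1, 0, 0, 0, 0, 0, 0], [-1, 0, 0, 0, 0, 0, 0], [-1, 0, 0, -0.2, 0, 0, 0], [-1, 0, 0, -0.6, 0, 0, 0], [-1, 0.2, 0, -0.8, 0, 0, 0], [-1, 0.4, 0.3, -0.8, 0, 0, 0], [-1, 0.6, 0.6, -0.8, 0, 0, 0]]}}

```text
clock: 10.58
position: [0.6707, -0.0919, 0.1762]
tool_rot: [-3.141, 0.61, -0.044]
force: [-0.7, 0.2, 0.2]
grip_width: 0.0001
```

```bash
python3 pl.py 15 100 150; python3 - <<'E'
import cv2
from workcell import cams
a=cams.grab_frame('scene')[150:280,130:300]; cv2.imwrite('pics/s12.png',cv2.resize(a,None,fx=4.5,fy=4.5,interpolation=cv2.INTER_CUBIC))
E
```

```text
t 10.575 pos [ 0.6707 -0.0919  0.1762] UVN [ 26.5  -9.1 159.9] F [-0.7  0.2  0.2] w 0.0001 rpy [-3.141  0.61  -0.044]
face F [ 0.6 -0.2 -0.2]
shift mm [ 11.5 109.1   9.8] norm [0.077 0.727 0.065] turn deg [-0.  -0.1 -0. ] norm [-0.001 -0.001 -0.   ]
```

View pics/s12.png

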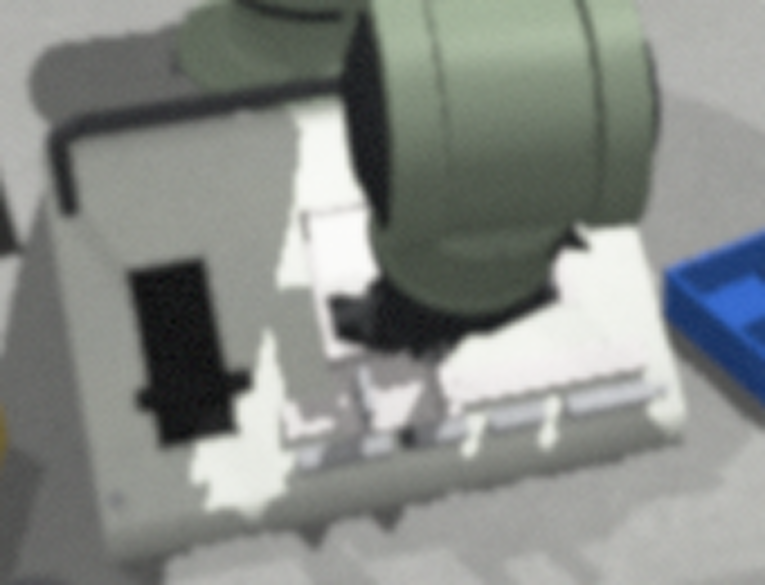

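The lever has fully dropped, with its bar at (195,390). Moving in front of it, down-slope.

>>> {"op": "arm_command", "data": {"deltas": [[-1, 0.04, 0.3, 0, 0, 0, 0], [-1, 0.06, 0.6, 0, 0, 0, 0], [-1, 0.06, 0.86, 0, 0, 0, 0], [-1, 0.06, 0.86, 0.1, 0, 0, 0], [-1, 0.06, 0.86, 0.1, 0, 0, 0]]}}

```text
clock: 11.25
position: [0.6623, -0.2199, 0.1585]
tool_rot: [-3.14, 0.612, -0.045]
force: [-0.0, 0.8, 0.6]
grip_width: -0.0
```

```bash
python3 pl.py 17 120 66;  python3 snap.py w13
```

```text
t 11.25 pos [ 0.6623 -0.2199  0.1585] UVN [ 18.6 119.1 143.8] F [-0.   0.8  0.6] w -0.0 rpy [-3.14   0.612 -0.045]
face F [ 0.4 -0.8  0.4]
shift mm [ 1.7  1.  77.8] norm [0.012 0.007 0.518] turn deg [-0.1  0.1 -0.1] norm [-0.003  0.001 -0.002]
```

View pics/w13.png

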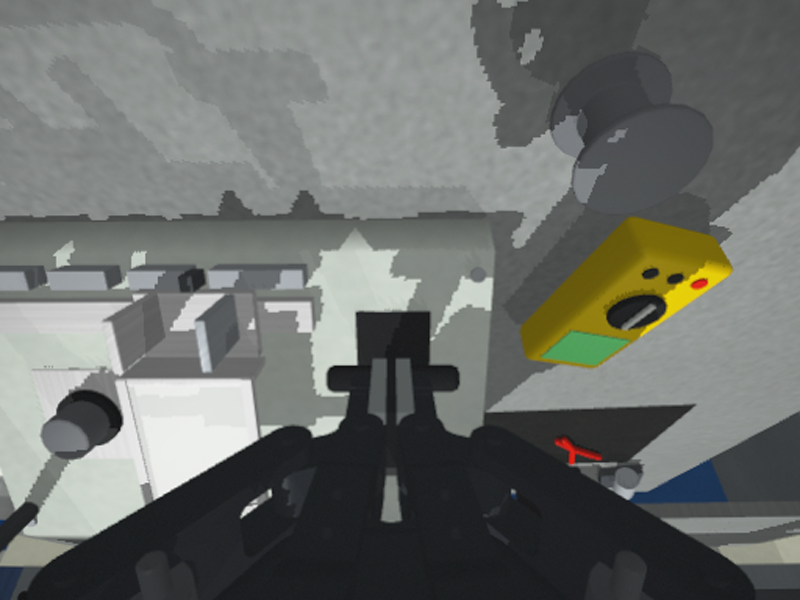

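```bash
cat > ray.py <<'E'
import sys,pickle
from h import *
def hit(n,px,N):
    cal=pickle.load(open(f'pics/{n}.pkl','rb'))
    r=least_squares(lambda q: proj(f2w((q[0],q[1],N),POSE),cal)[0]-px,[80,0]); return r.x.round(1)
if __name__=='__main__':
    for py in (366,378,391): print(py,[hit('w13',np.array([x,py])/1.5625,63) for x in(328,460)], [hit('w13',np.array([x,py])/1.5625,72) for x in(393,)])
E
python3 ray.py
```

```text
366 [array([46.1, 85.2]), array([ 46.2, 155.6])] [array([ 41.4, 119.9])]
378 [array([53.4, 84.8]), array([ 53.5, 156. ])] [array([ 48.3, 119.9])]
391 [array([61.4, 84.4]), array([ 61.5, 156.4])] [array([ 55.9, 119.8])]
```

The bar measures U 53.5, V 85–156, matching the text. Descending in front of it.

>>> {"op": "arm_command", "data": {"deltas": [[-1, 0.02, 0.01, 0.2, 0, 0, 0], [-1, 0.02, 0.01, 0.4, 0, 0, 0], [-1, 0.02, 0.01, 0.5, 0, 0, 0], [-1, 0.02, 0.01, 0.5, 0, 0, 0]]}}

```text
clock: 11.8
position: [0.6227, -0.2189, 0.0961]
tool_rot: [-3.141, 0.611, -0.044]
force: [0.3, -0.1, 0.7]
grip_width: -0.0
```

```bash
python3 pl.py 17 120 66;  python3 snap.py w14
```

```text
t 11.8 pos [ 0.6227 -0.2189  0.0961] UVN [ 15.4 119.9  69.9] F [ 0.3 -0.1  0.7] w -0.0 rpy [-3.141  0.611 -0.044]
face F [0.1 0.1 0.8]
shift mm [-1.6  0.1  3.9] norm [-0.011  0.001  0.026] turn deg [-0.1 -0.  -0. ] norm [-0.002 -0.    -0.001]
```

View pics/w14.png

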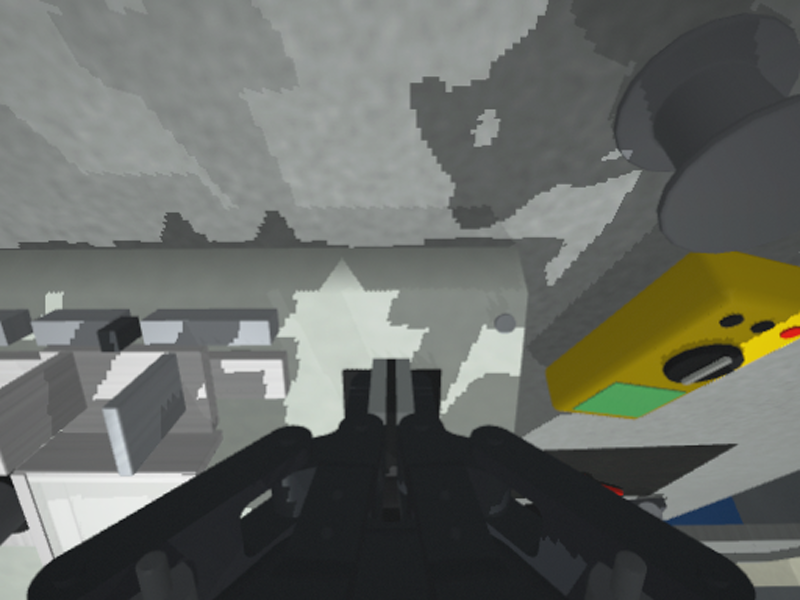

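>>> {"op": "arm_command", "data": {"deltas": [[-1, 0, 0, 0.05, 0, 0, 0], [-1, -0.1, 0, 0.05, 0, 0, 0], [-1, -0.2, 0, 0.05, 0, 0, 0], [-1, -0.3, 0, 0.05, 0, 0, 0], [-1, -0.4, 0, 0.05, 0, 0, 0], [-1, -0.5, 0, 0.05, 0, 0, 0], [-1, -0.5, 0, 0.05, 0, 0, 0]]}}

```text
clock: 12.72
position: [0.5574, -0.2167, 0.1339]
tool_rot: [3.141, 0.607, -0.046]
force: [2.4, -0.9, 0.7]
grip_width: 0.0
```

```bash
python3 pl.py 115 120 63;  python3 snap.py w15
```

```text
t 12.725 pos [ 0.5574 -0.2167  0.1339] UVN [ 90.5 120.6  63.5] F [ 2.4 -0.9  0.7] w 0.0 rpy [ 3.141  0.607 -0.046]
face F [-1.5  0.8  2. ]
shift mm [-24.5  -0.5   0.4] norm [-0.163 -0.004  0.002] turn deg [-0.1 -0.2 -0.1] norm [-0.001 -0.004 -0.002]
```

View pics/w15.png

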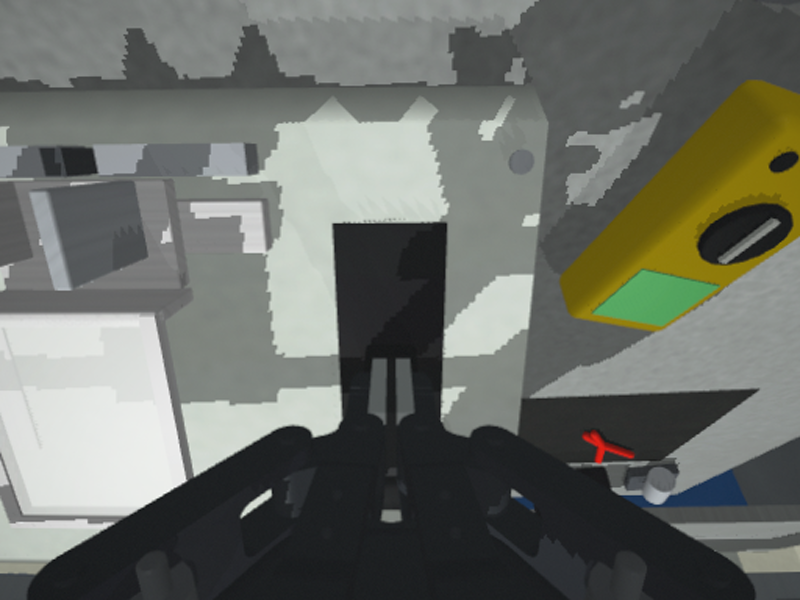

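>>> {"op": "arm_command", "data": {"deltas": [[-1, -0.05, 0, 0, 0, 0, 0], [-1, -0.1, 0, 0, 0, 0, 0], [-1, -0.13, 0, 0, 0, 0, 0], [-1, -0.13, 0, 0, 0, 0, 0]]}}

```text
clock: 13.28
position: [0.5408, -0.216, 0.1444]
tool_rot: [-3.142, 0.609, -0.046]
force: [0.6, -0.6, 0.6]
grip_width: -0.0001
```

```bash
python3 pl.py 115 120 63;  python3 - <<'E'
import cv2
from workcell import cams
a=cams.grab_frame('scene')[150:280,130:300]; cv2.imwrite('pics/s16.png',cv2.resize(a,None,fx=4.5,fy=4.5,interpolation=cv2.INTER_CUBIC))
E
```

```text
t 13.275 pos [ 0.5408 -0.216   0.1444] UVN [110.2 120.6  62.5] F [ 0.6 -0.6  0.6] w -0.0001 rpy [-3.142  0.609 -0.046]
face F [-0.1  0.6  0.9]
shift mm [-4.8 -0.6 -0.5] norm [-0.032 -0.004 -0.003] turn deg [-0.1 -0.1 -0.1] norm [-0.002 -0.002 -0.002]
```

View pics/s16.png

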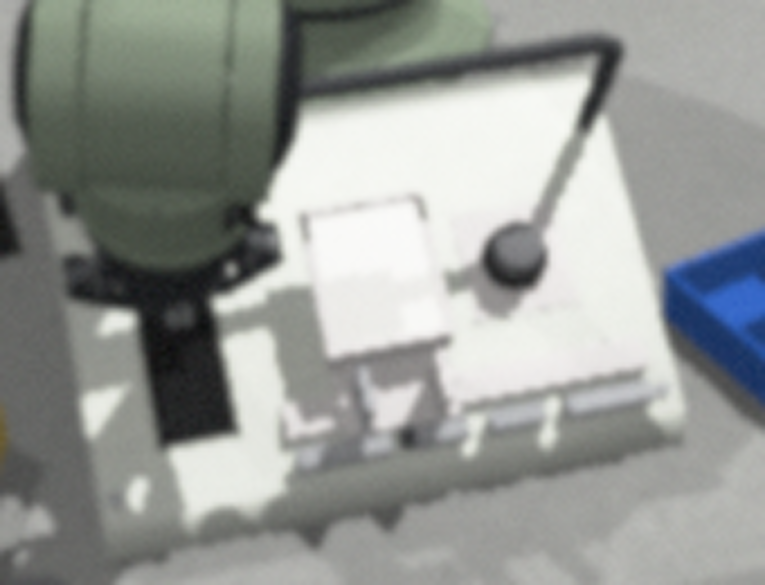

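The opposing force is gone, which suggests the lever passed dead centre and snapped up. I'll push a bit further for margin, then back off down-slope.

>>> {"op": "arm_command", "data": {"deltas": [[-1, -0.03, 0, 0, 0, 0, 0], [-1, -0.04, 0, 0, 0, 0, 0], [-1, -0.04, 0, 0, 0, 0, 0]]}}

```text
clock: 13.7
position: [0.5361, -0.2158, 0.1476]
tool_rot: [-3.141, 0.609, -0.045]
force: [0.2, 0.3, -1.4]
grip_width: -0.0003
```

```bash
python3 pl.py 115 120 63
```

```text
t 13.7 pos [ 0.5361 -0.2158  0.1476] UVN [115.9 120.5  62.4] F [ 0.2  0.3 -1.4] w -0.0003 rpy [-3.141  0.609 -0.045]
face F [-1.  -0.3 -1. ]
shift mm [ 0.9 -0.5 -0.6] norm [ 0.006 -0.003 -0.004] turn deg [-0.1 -0.1 -0.1] norm [-0.001 -0.002 -0.002]
```

>>> {"op": "arm_command", "data": {"deltas": [[-1, 0.06, 0, 0, 0, 0, 0], [-1, 0.2, 0, 0, 0, 0, 0], [-1, 0.45, 0, 0, 0, 0, 0], [-1, 0.6, 0, -0.1, 0, 0, 0], [-1, 0.6, 0, -0.5, 0, 0, 0], [-1, 0.6, 0, -0.9, 0, 0, 0], [-1, 0.6, 0, -0.9, 0, 0, 0]]}}

```text
clock: 14.58
position: [0.6866, -0.2217, 0.2063]
tool_rot: [3.136, 0.594, -0.044]
force: [-0.7, -0.1, -0.4]
grip_width: 0.0004
```

```bash
python3 pl.py;  python3 snap.py w17; python3 ov.py w17 60 60 460 360 2 97.5; python3 - <<'E'
import cv2
from workcell import cams
a=cams.grab_frame('scene')[150:280,130:300]; cv2.imwrite('pics/s17.png',cv2.resize(a,None,fx=4.5,fy=4.5,interpolation=cv2.INTER_CUBIC))
E
```

```text
t 14.575 pos [ 0.6866 -0.2217  0.2063] UVN [ 26.2 119.9 196.8] F [-0.7 -0.1 -0.4] w 0.0004 rpy [ 3.136  0.594 -0.044]
face F [ 0.4  0.1 -0.8]
```

View pics/w17_ov.png

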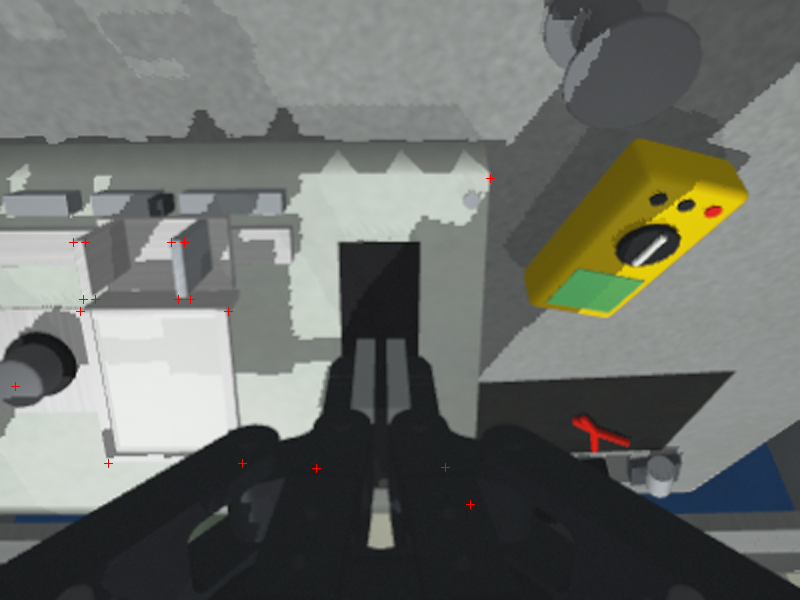

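View pics/s17.png

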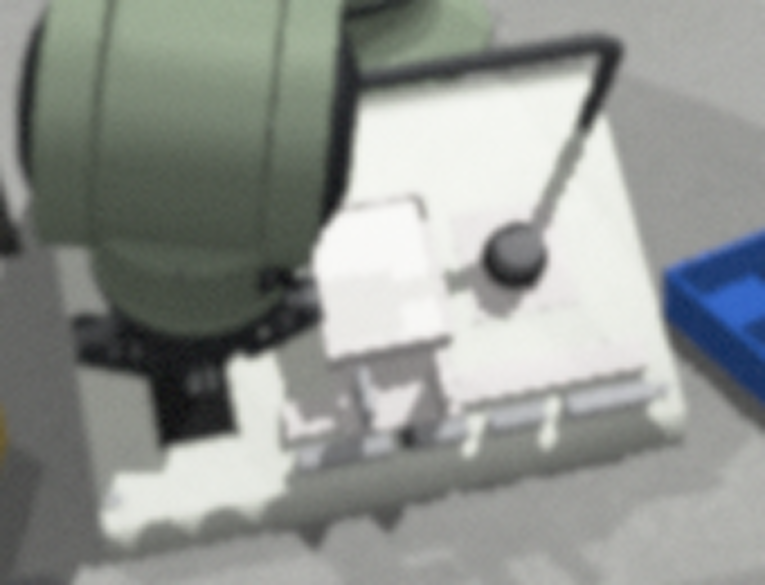

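The bar isn't at the dropped position, so the lever stayed up. I'll shift sideways for a clear look.

>>> {"op": "arm_command", "data": {"deltas": [[-1, 0, -0.2, 0, 0, 0, 0], [-1, 0, -0.5, 0, 0, 0, 0], [-1, 0, -0.8, 0, 0, 0, 0], [-1, 0, -1, 0, 0, 0, 0], [-1, 0, -1, 0, 0, 0, 0], [-1, 0, -1, 0, 0, 0, 0]]}}

```text
clock: 15.42
position: [0.689, -0.0725, 0.2042]
tool_rot: [3.139, 0.605, -0.047]
force: [-0.2, -0.5, 0.3]
grip_width: -0.0002
```

```bash
python3 pl.py;  python3 snap.py w18; python3 ov.py w18 60 60 460 360 2 97.5; python3 - <<'E'
import cv2
from workcell import cams
a=cams.grab_frame('scene')[150:280,130:300]; cv2.imwrite('pics/s18.png',cv2.resize(a,None,fx=4.5,fy=4.5,interpolation=cv2.INTER_CUBIC))
E
```

```text
t 15.425 pos [ 0.689  -0.0725  0.2042] UVN [ 28.3 -29.2 192.8] F [-0.2 -0.5  0.3] w -0.0002 rpy [ 3.139  0.605 -0.047]
face F [0.3 0.5 0.1]
```

View pics/w18_ov.png

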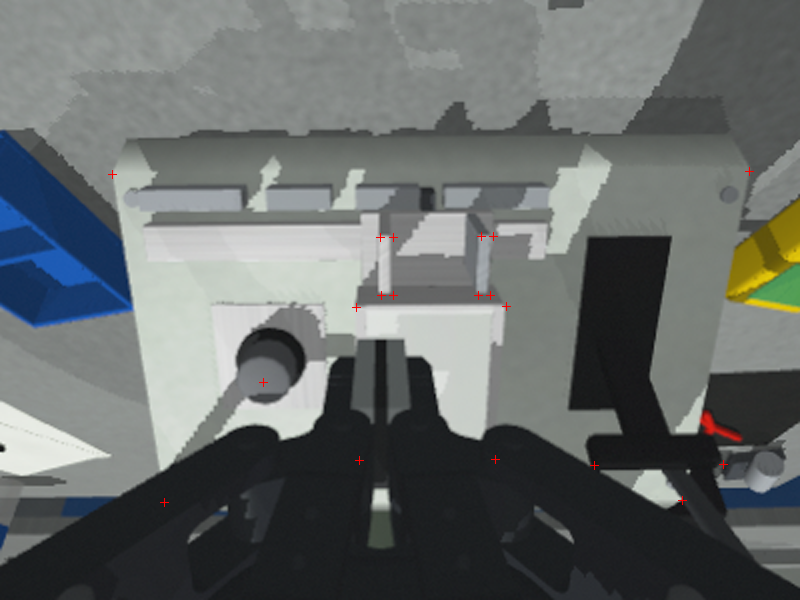

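View pics/s18.png

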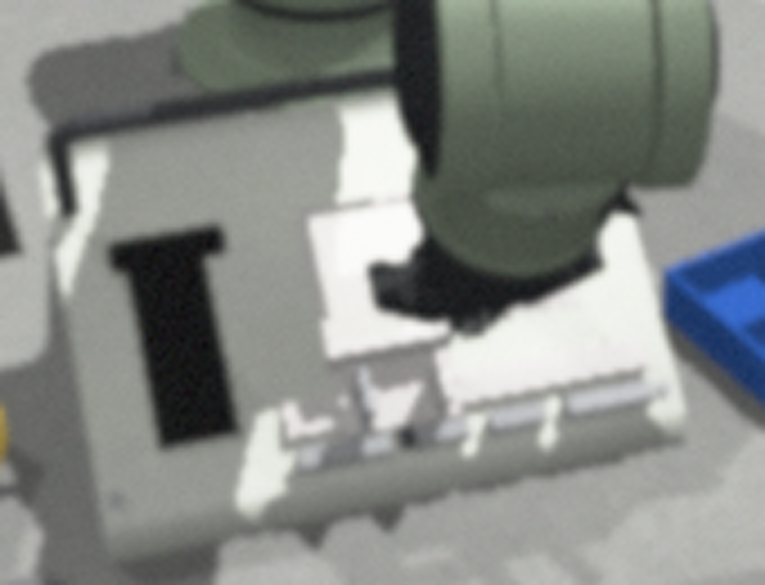

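The scene view shows the lever exactly as at the start: bar ends at (115,253) and (220,238). The guard grip matches the overlay for 97.5 mm, the plates are out, and the robot is clear.

```bash
python3 -c "
from workcell import job
print(job.job_done())"
```

```text
the job is handed in; nothing more can be done
None
```

I ran the full switch test and handed the job in at about 15.5 s of the 53 s allowed. `job_done()` returns no verdict, so the results below come from my own camera and force checks.

**What I did**
- **Guard:** I squeezed the grip fully (39.4 mm opening), slid the guard 100 mm to the last notch and let go.
- **Button:** I pressed it with shut fingers at about 8 N. The scene camera then caught the lever falling, and later showed it fully dropped.
- **Lever:** I pushed the bar up the slope past dead centre, then backed off down the slope.

**Last checks**
- **Lever:** it is fully up, with the bar at the same scene-camera pixels as at the start.
- **Guard:** the pawl sits in the last notch and the grip plates are back to full width. The joint reads about 0.097 m, which is the near end of the notch's play but above the 0.094 m limit.
- **Button:** it looks out, though I did not measure that to the millimetre.
- **Robot and bystanders:** the arm is clear with no contact force. The tray, multimeter and spool were not touched by any move I made. I did not measure their positions again at the end.

**Disagreements**
- My fitted box position left about 3 to 4 mm error up the slope at the button and the window's far edge. I aimed at U 118 instead of 120 for the button to allow for it.
- At a high hover the arm could not reach the full 35° tilt, because joint 6 was at its limit. It reached it lower down.

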